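# Shovel up the cut pipe rings and set them on the rest

### The arm

A 6-joint arm with a two-finger parallel gripper is mounted at the origin on the work surface. World frame = base frame: x ahead of the robot, y to its left, z up, the work surface at z = 0. Lengths are in m, angles in rad, forces in N, time in s.
With the tool pointing down it reaches from about 0.4 to 0.825 m from the base axis. Payload 7 kg.
Tool frame: the origin (TCP) lies midway between the tips of the shut fingers; the grasp point (between the pads) lies 19 mm behind it; z points along the fingers, x is the direction in which the jaws open and shut, and the axes are right-handed (so a half turn about z gives the same grasp; the last joint's range is limited). The gripper opens to 88 mm and grips with 3 to 60 N. Pads are 19 mm wide; open, the fingers measure 130 mm over their backs; the gripper's body (78 mm by 193 mm) begins 47 mm behind the grasp point.
Start: joints at [1.614, 0.359, 0.012, 0, -1.224, -0.288], TCP at [0.164, 0.655, 0.227] pointing down, gripper open.
Joint ranges: [-3.07, 3.07], [-1.43, 2.12], [-1.02, 1.25], [-3.03, 1.67], [-3.05, -0], [-3.03, 3.03]. Speed limits (rad/s): [2.39, 2.39, 3.01, 3.14, 3.14, 3.14].

### API

Orientations are given as [roll, pitch, yaw] about the fixed x, y, z axes, in that order (R = Rz(yaw) Ry(pitch) Rx(roll)).
In Python, from station import status, eyes, workorder gives the robot as it stands.
- The arm moves only by the shell command python3 -m jog 'ROWS' [OPENING] [FORCE]. ROWS is JSON, a list of rows, each a list of 6 numbers: the shift along the world's x, y, z in mm, then the turn, a rotation vector about the world's x, y, z in rad. A call has 1 to 12 rows; each row shifts and turns the pose as measured when the row begins; what a row does not reach is not made up. A row lasts 1/10 s, in which the tool goes at most 50 mm and 8.59 degrees, less where a joint would pass 70% of its speed; a pose out of reach is approached as far as the arm can. A call with a gripper value outside its range is refused whole. OPENING is the opening, from 0 (shut) to 1 (fully open), set as the call begins (- or left out, the last holds). The fingers move at their own pace and stop on an object; FORCE is the grip in N (left out, the last holds). Time passes only in rows, so rows that do not move let the fingers close. It gives the time, the measured TCP pose, the force and the opening at its end, in the units of the state.
- status.get_state(): the state, without advancing time (a new reading comes with each control period).
- eyes.grab_frame(name): name is "scene" or "top"; returns the picture (420x560x3 uint8, blue, green, red); there is no depth.
- eyes.calibration(name): a dict with "camera_matrix" (3x3 intrinsics, pixels), "cam_to_world" (4x4, takes a point from camera to world coordinates). Camera axes: x right, y up, looking along -z (the intrinsics and any distortion apply to the point x, -y, -z); pixel columns grow to the right and rows downward; lengths in m; the calibration is good to about 2 mm. A picture is of the moment at which its call begins. calibration takes no time and is no camera call.
- workorder.job_done(): hands the job in, once; it reports no verdict.
The state is a dict: "t": time; "q": joint angles; "qd": joint speeds; "joint_efforts": joint torques, N m; "eef_pos": TCP position; "ee_rot": TCP orientation; "force": force on the tool from outside, world axes, zero at the start; "moment": the same for the moment, N m; "width": finger opening in m.
Only numpy, scipy, OpenCV 4.12 (cv2) and the standard library are available. Lean on these libraries where they do the work, as an engineer would, in place of code of your own. Each camera call takes 0.05 s, during which the arm holds its last target. There are 200 camera calls.

### The job

Take the flat scoop by its bar, shovel both short cut pipe rings onto its floor by pushing them along the table against the steel fence, and lift them clear. Then set the scoop, with both rings still in it, down level on the middle of the low steel stand joined to the fence and let go. Do not touch the rings with the gripper.

Things in the scene. Friction and masses are not known exactly. Their poses are not given: they have to be found in the camera images.
- scoop_grip (a point): Loose aluminium scoop, 0.33 kg. Point: centre of its square grip bar (18 mm thick, 157 long), 105 mm above the underside, over the pan's middle. x to the open front (starts facing the fence), y along the bar, z up. Pan 130 deep, 160 wide (154 inside): sharp front edge 65 mm ahead of the point, 32 mm walls at back and sides; floor 3 mm thick, tapering to the edge over 25 mm. 96 mm clear under bar.
- ring_a_center (a point): One of the two short steel pipe rings to shovel up: 48 mm outside diameter, 25 mm tall, lower rim bevelled 4 mm high, 0.13 kg, standing on the table within 25 mm of the fence. Point: its centre, half-way up; axes mean nothing. Two taller stubs of the same pipe (70 and 85 mm) near the fence, 100 mm or more from a ring, are not wanted.
- ring_b_center (a point): The other short ring, same as ring a, to its left along the fence, centres 54 to 65 mm apart. Point: its centre, half-way up.
- station: Fixed steel fence with a low stand welded to it. Origin on the fence's face at table level; x points into the fence, away from the robot (its face is the plane x = 0, 50 mm high, y from -280 to 360 mm); y left along it, z up. The stand is a level plate 190 (x) by 200 (y) mm, top 50 mm above the table, middle at x = -170, y = 330 mm.
Not all that is in view belongs to the job. What is meant by the part that bears scoop_grip is not brown, and is the larger of those in its own colour.

How it is judged:
On the way:
1. both rings are in the scoop while it is down on the table with its front edge within 40 mm of the fence (x of ring_a_center in the frame of scoop_grip between -0.06 and 0.052 m and y of ring_a_center in the frame of scoop_grip between -0.075 and 0.075 m and z of ring_a_center in the frame of scoop_grip between -0.105 and -0.06 m and x of ring_b_center in the frame of scoop_grip between -0.06 and 0.052 m and y of ring_b_center in the frame of scoop_grip between -0.075 and 0.075 m and z of ring_b_center in the frame of scoop_grip between -0.105 and -0.06 m and height (world z) of scoop_grip below 0.125 m and x of scoop_grip in the frame of station above -0.105 m), for 0.1 s.
At the end, for the whole second after the job is handed in: The scoop stands level (within 7 degrees) and at rest on the stand, its bar's centre within 40 mm of the stand's middle along each of the stand's sides, with both rings lying within the pan (each centre at least 13 mm inside the front edge) (x of ring_a_center in the frame of scoop_grip between -0.06 and 0.052 m and y of ring_a_center in the frame of scoop_grip between -0.075 and 0.075 m and z of ring_a_center in the frame of scoop_grip between -0.105 and -0.06 m and x of ring_b_center in the frame of scoop_grip between -0.06 and 0.052 m and y of ring_b_center in the frame of scoop_grip between -0.075 and 0.075 m and z of ring_b_center in the frame of scoop_grip between -0.105 and -0.06 m and x of scoop_grip in the frame of station between -0.21 and -0.13 m and y of scoop_grip in the frame of station between 0.29 and 0.37 m and height (world z) of scoop_grip between 0.148 and 0.165 m and angle between scoop_grip's own z axis and vertical below 0.12 rad and linear speed of scoop below 0.02 m/s); the robot touches nothing.
It fails at once if the gripper touches a ring (contact force between the fingers and ring_a above 0.5 N or contact force between the fingers and ring_b above 0.5 N).
It also fails if it takes over 51 s, if anything falls off the work surface, if the arm or the gripper's body presses on something with over 40 N, if the wrist force passes 120 N, or if a joint passes its speed limit or range.

## Working session

There is one attempt and no reset: what is moved stays moved. The work goes in short steps, Python scripts to look and compute and a shell command to move; the robot and the scene stay as the last step left them, time stands still between calls to the robot, and variables do not carry over. Pictures are saved under pics/ and viewed, about 8 in all and at most 12, crops included, and the job is handed in when it is done.

```bash
ls; mkdir -p pics; python3 - <<'E'
from station import status, eyes
import cv2, numpy as np
np.set_printoptions(precision=4,suppress=True)
for n in ("scene","top"):
    cv2.imwrite(f"pics/{n}0.png",eyes.grab_frame(n)); c=eyes.calibration(n); print(n,c)
print(status.get_state())
E
```

```text
pics
scene {'camera_matrix': array([[425.2739,   0.    , 280.6109],
       [  0.    , 425.2739, 208.2931],
       [  0.    ,   0.    ,   1.    ]]), 'cam_to_world': array([[ 0.0643, -0.676 ,  0.7341,  1.1184],
       [ 0.9977,  0.0281, -0.0615, -0.0903],
       [ 0.021 ,  0.7364,  0.6762,  0.7014],
       [ 0.    ,  0.    ,  0.    ,  1.    ]])}
top {'camera_matrix': array([[464.1783,   0.    , 275.4988],
       [  0.    , 464.1783, 210.2679],
       [  0.    ,   0.    ,   1.    ]]), 'cam_to_world': array([[-0.0262,  0.9853, -0.1689,  0.3217],
       [-0.9997, -0.0255,  0.0064, -0.0615],
       [ 0.002 ,  0.169 ,  0.9856,  0.8636],
       [ 0.    ,  0.    ,  0.    ,  1.    ]])}
{'t': 0.1, 'q': array([ 1.6141,  0.3593,  0.0112, -0.0003, -1.2241, -0.2881]), 'qd': array([ 0.0012, -0.0017,  0.0028,  0.0013,  0.0002,  0.0003]), 'joint_efforts': array([ -0.0011, -58.416 ,  29.3753,   7.0158,   0.0102,  -0.    ]), 'eef_pos': array([0.1635, 0.6544, 0.2257]), 'ee_rot': array([-3.1414, -0.0015, -1.8157]), 'force': array([-0.0259, -0.3143, -0.3401]), 'moment': array([-0.0149, -0.0349, -0.0161]), 'width': 0.08759690381213944}
```

View pics/scene0.png

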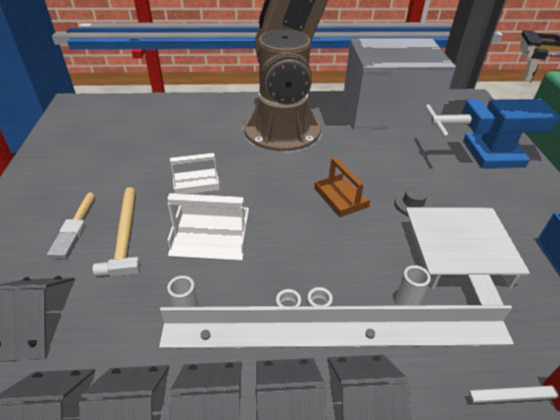

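View pics/top0.png

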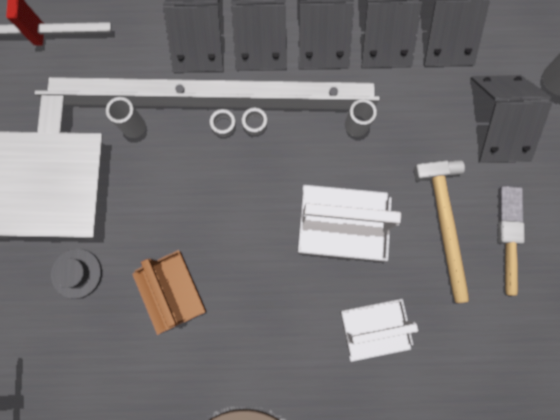

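Scene: candidate scoops are the large white one (scene 208,228 / top 345,222), the small white one (scene 195,173 / top 377,330) and the brown one (scene 342,188 / top 168,292). I choose the large white one. The rings are at scene (288,299), (320,298) / top (254,120), (222,122); the tall stubs at top (362,112), (120,110) are not wanted. The stand is on the left (top 50,185). Next: one close crop of both views.

```bash
python3 - <<'E'
import cv2, numpy as np
s=cv2.imread("pics/scene0.png");t=cv2.imread("pics/top0.png")
a=cv2.resize(s[185:315,155:345],None,fx=4,fy=4,interpolation=cv2.INTER_CUBIC)[:520,:]
b=cv2.resize(t[75:270,200:410],None,fx=3,fy=3,interpolation=cv2.INTER_CUBIC)
cv2.imwrite("pics/c1.png",a);cv2.imwrite("pics/c2.png",b);print(a.shape,b.shape)
E
```

```text
(520, 760, 3) (585, 630, 3)
```

View pics/c1.png

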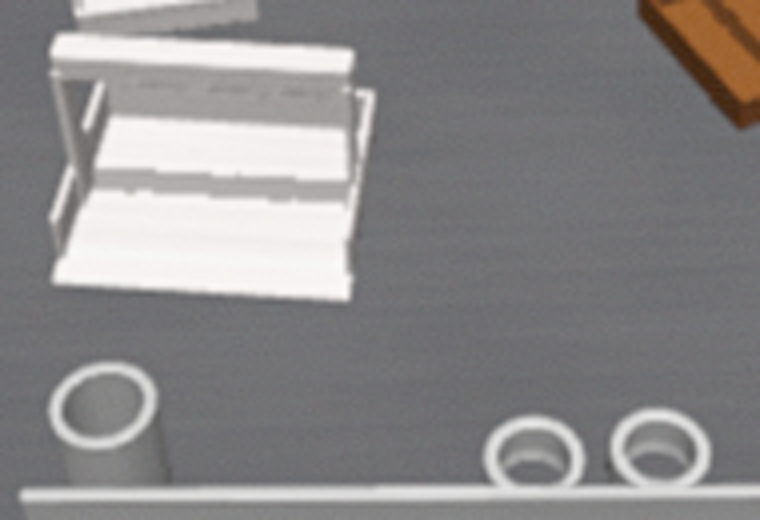

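View pics/c2.png

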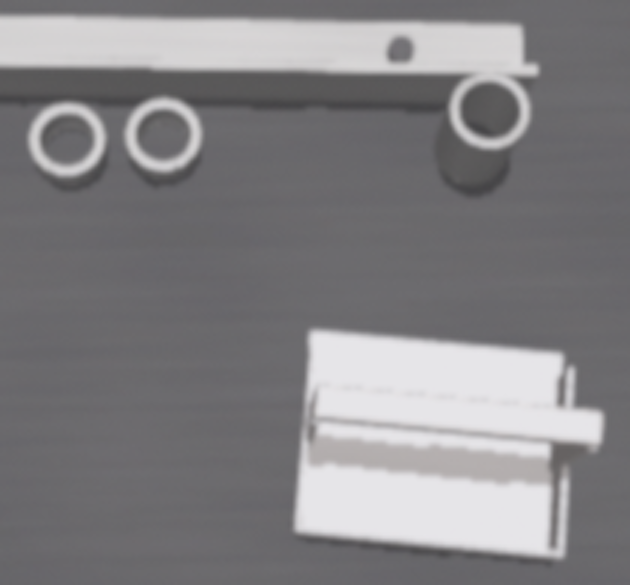

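```bash
cat > h.py <<'E'
import numpy as np
from station import eyes
C={n:eyes.calibration(n) for n in("scene","top")}
def ray(n,p):
    K=C[n]["camera_matrix"];T=C[n]["cam_to_world"]
    d=np.linalg.inv(K)@[p[0],p[1],1]; d=T[:3,:3]@[d[0],-d[1],-d[2]]
    return T[:3,3],d/np.linalg.norm(d)
def tri(ps,pt):
    A=np.zeros((3,3));b=np.zeros(3);R=[ray("scene",ps),ray("top",pt)]
    for o,d in R:
        P=np.eye(3)-np.outer(d,d);A+=P;b+=P@o
    x=np.linalg.solve(A,b); return x,[np.linalg.norm(np.cross(d,x-o))*1e3 for o,d in R]
def atz(n,p,z):
    o,d=ray(n,p);return o+d*(z-o[2])/d[2]
s=lambda u,v:(155+(u-1.5)/4,185+(v-1.5)/4)
t=lambda u,v:(200+(u-1)/3,75+(v-1)/3)
E
python3 - <<'E'
from h import *
np.set_printoptions(precision=4,suppress=True)
for k,a,b in [("bar",s(203.5,55),t(459.5,413.5)),("barR(-y)",s(55,49),t(601.5,426)),("barL(+y)",s(353,61),t(317,401)),("ra",s(534,458),t(163.5,135)),("rb",s(660,449),t(67,139)),
 ("fenceR",(163,309),(379,98)),("fenceL",(509,308),(37,93)),("standNearR",(408,210),(94,237)),("standFarR",(430,273),(102,133)),
 ("scoopfR",s(53,282),t(562,353)),("scoopfL",s(351,299),t(311,330))]:
    x,e=tri(a,b);print(k,x,np.round(e,1))
for p in [(0,70),(538,70)]: print("ftop",atz("top",t(*p),.05))
for p in [(0,102),(430,107)]: print("fbot",atz("top",t(*p),0))
for p in[(408,210),(495,210),(521,270),(430,273)]: print("st",atz("scene",p,.05))
for p in[(102,133),(94,237)]: print("stT",atz("top",p,.05))
for p in[(163,309),(509,308)]: print("fS",atz("scene",p,.05))
E
```

```text
bar [ 0.4432 -0.1922  0.1137] [0.8 0.8]
barR(-y) [ 0.4343 -0.2697  0.1129] [0.6 0.6]
barL(+y) [ 0.452  -0.1146  0.1144] [0.8 0.8]
ra [ 0.6406 -0.0311  0.0251] [0.1 0.1]
rb [0.6391 0.0297 0.0261] [0. 0.]
fenceR [ 0.6674 -0.2616  0.0494] [2.9 2.9]
fenceL [0.6951 0.3719 0.0462] [0.1 0.1]
standNearR [0.4228 0.259  0.0435] [2.6 2.6]
standFarR [0.6123 0.2473 0.0518] [1.3 1.3]
scoopfR [ 0.4982 -0.2793  0.0023] [0.1 0.1]
scoopfL [ 0.5173 -0.1202  0.002 ] [1.1 1.1]
ftop [0.6759 0.0682 0.05  ]
ftop [ 0.6675 -0.2645  0.05  ]
fbot [0.6755 0.0761 0.    ]
fbot [ 0.6649 -0.2047  0.    ]
st [0.429  0.2584 0.05  ]
st [0.4374 0.4595 0.05  ]
st [0.6119 0.4345 0.05  ]
st [0.6106 0.2498 0.05  ]
stT [0.6126 0.2466 0.05  ]
stT [0.4216 0.2537 0.05  ]
fS [ 0.6682 -0.2585  0.05  ]
fS [0.6976 0.3691 0.05  ]
```

```bash
python3 -m jog '[[41,-22,0,0,0,-0.07],[41,-22,0,0,0,-0.07],[41,-22,0,0,0,-0.07],[41,-22,0,0,0,-0.07],[41,-22,0,0,0,-0.07],[41,-22,0,0,0,-0.07],[41,-22,0,0,0,-0.07],[18,-42,0,0,0,-0.07],[18,-42,0,0,0,-0.07],[18,-42,0,0,0,-0.07],[18,-42,0,0,0,-0.07],[18,-42,0,0,0,-0.07]]' 1
```

```text
t: 1.3
eef_pos: [0.5478, 0.2778, 0.2173]
ee_rot: [-3.139, -0.013, -2.68]
force: [1.3, -0.1, 0.5]
width: 0.0877
```

```bash
python3 -m jog '[[2,-46,0,0,0,-0.053],[2,-46,0,0,0,-0.053],[2,-46,0,0,0,-0.053],[2,-46,0,0,0,-0.053],[2,-46,0,0,0,-0.053],[-19,-40,-4,0,0,-0.053],[-19,-40,-4,0,0,-0.053],[-19,-40,-4,0,0,-0.053],[-19,-40,-4,0,0,-0.053],[-19,-40,-4,0,0,-0.053],[-19,-40,-4,0,0,-0.053],[0,0,0,0,0,0]]'; python3 -c "
from station import status
s=status.get_state();print(s['eef_pos'],s['ee_rot'],s['q'])"
```

```text
t: 2.5
eef_pos: [0.4354, -0.2149, 0.1882]
ee_rot: [-3.138, -0.019, 2.987]
force: [-0.6, -0.5, -0.1]
width: 0.0877
[ 0.43539265 -0.21490459  0.18823334] [-3.13815875 -0.01930968  2.98715084] [-0.05120414  0.0862435  -0.4384338   0.00162927 -1.06568029 -0.10400688]
```

```bash
cat >> h.py <<'E'
from scipy.spatial.transform import Rotation as Ro
from station import status
def need(p,yaw,tilt=0):
    st=status.get_state(); Rt=Ro.from_euler("xyz",[np.pi,0,yaw])
    if tilt: Rt=Ro.from_rotvec(tilt*np.array([-np.sin(yaw),np.cos(yaw),0]))*Rt
    w=(Rt*Ro.from_euler("xyz",st["ee_rot"]).inv()).as_rotvec()
    print("t",st["t"],"pos",np.round(st["eef_pos"],4),"mm",np.round((np.array(p)-st["eef_pos"])*1e3,1),"rot",np.round(w,4),"F",np.round(st["force"],1),"w",round(st["width"],4))
E
python3 -c "
from h import *
need([.4432,-.1922,.088],3.0246)"
```

```text
t 2.5 pos [ 0.4354 -0.2149  0.1882] mm [   7.8   22.7 -100.2] rot [ 0.0008 -0.0196  0.0374] F [-0.6 -0.5 -0.1] w 0.0877
```

```bash
python3 -m jog '[[4,12,0,0,-0.01,0.019],[4,11,0,0,-0.01,0.019],[0,0,-30,0,0,0],[0,0,-30,0,0,0],[0,0,-25,0,0,0],[0,0,-10,0,0,0],[0,0,0,0,0,0]]'; python3 -c "
from h import *
need([.4432,-.1922,.088],3.0246)"
```

```text
t: 3.2
eef_pos: [0.4477, -0.184, 0.0921]
ee_rot: [3.141, 0.009, 3.039]
force: [-0.3, 0.0, 0.2]
width: 0.0877
t 3.2 pos [ 0.4477 -0.184   0.0921] mm [-4.5 -8.2 -4.1] rot [ 0.0006  0.0089 -0.0146] F [-0.3  0.   0.2] w 0.0877
```

Trim, then close gently and firm up.

```bash
python3 -m jog '[[-4,-7,-4,0,0.007,-0.012],[0,0,0,0,0,0],[0,0,0,0,0,0]]'; python3 -c "
from h import *
need([.4432,-.1922,.088],3.0246)"; python3 -m jog '[[0,0,0,0,0,0],[0,0,0,0,0,0],[0,0,0,0,0,0],[0,0,0,0,0,0],[0,0,0,0,0,0],[0,0,0,0,0,0],[0,0,0,0,0,0],[0,0,0,0,0,0]]' 0 40;  python3 -c "
from h import *
need([.4432,-.1922,.088],3.0246)"
```

```text
t: 3.5
eef_pos: [0.4458, -0.1903, 0.0903]
ee_rot: [-3.141, 0.005, 3.03]
force: [0.2, -0.7, 0.4]
width: 0.0878
t 3.5 pos [ 0.4458 -0.1903  0.0903] mm [-2.6 -1.9 -2.3] rot [ 0.0011  0.0048 -0.0052] F [ 0.2 -0.7  0.4] w 0.0878
t: 4.3
eef_pos: [0.4469, -0.1909, 0.0923]
ee_rot: [-3.141, 0.009, 3.029]
force: [-0.7, -0.6, 0.6]
width: 0.0293
t 4.3 pos [ 0.4469 -0.1909  0.0923] mm [-3.7 -1.3 -4.3] rot [ 0.0013  0.0087 -0.0042] F [-0.7 -0.6  0.6] w 0.0293
```

```bash
python3 -m jog '[[-1,0,-4,0,0.008,-0.004],[0,0,-2,0,0,0],[0,0,-1,0,0,0],[0,0,0,0,0,0],[0,0,0,0,0,0]]';  python3 -c "
from h import *
need([.4432,-.1922,.088],3.0246)"
```

```text
t: 4.8
eef_pos: [0.4448, -0.1908, 0.087]
ee_rot: [-3.14, -0.002, 3.025]
force: [-1.7, 0.3, 1.5]
width: 0.0177
t 4.8 pos [ 0.4448 -0.1908  0.087 ] mm [-1.6 -1.4  1. ] rot [ 0.0018 -0.0021 -0.0005] F [-1.7  0.3  1.5] w 0.0177
```

```bash
python3 -m jog '[[0,0,20,0,0,0],[2,20,5,0,0,0.015],[8,40,0,0,0,0.015],[8,40,0,0,0,0.015],[8,40,0,0,0,0.015],[8,40,0,0,0,0.015],[8,20,0,0,0,0],[0,0,0,0,0,0],[0,0,0,0,0,0]]' - 60;  python3 -c "
from h import *
need([.49,.0055,.100],3.0996)"
```

```text
t: 5.7
eef_pos: [0.4841, 0.0172, 0.1065]
ee_rot: [-3.14, -0.011, 3.098]
force: [-1.1, -0.3, -3.1]
width: 0.0175
t 5.7 pos [0.4841 0.0172 0.1065] mm [  5.9 -11.7  -6.5] rot [ 0.0015 -0.011   0.0014] F [-1.1 -0.3 -3.1] w 0.0175
```

```bash
python3 -m jog '[[3,-6,-3,0,-0.006,0],[2,-4,-2,0,-0.004,0],[0,0,0,0,0,0]]';  python3 - <<'E'
from h import *
import cv2
need([.49,.0055,.100],3.0996)
s_=eyes.grab_frame("scene")
t_=eyes.grab_frame("top")
a=cv2.resize(s_[150:330,200:400],None,fx=2,fy=2,interpolation=cv2.INTER_CUBIC)
b=cv2.resize(t_[70:250,140:340],None,fx=2,fy=2,interpolation=cv2.INTER_CUBIC)
cv2.imwrite("pics/d1.png",np.hstack([a,b]))
E
```

```text
t: 6.0
eef_pos: [0.4881, 0.0046, 0.0998]
ee_rot: [-3.139, -0.002, 3.096]
force: [-0.3, 0.7, -3.6]
width: 0.0177
t 6.0 pos [0.4881 0.0046 0.0998] mm [1.9 0.9 0.2] rot [ 0.0023 -0.0025  0.0032] F [-0.3  0.7 -3.6] w 0.0177
```

View pics/d1.png

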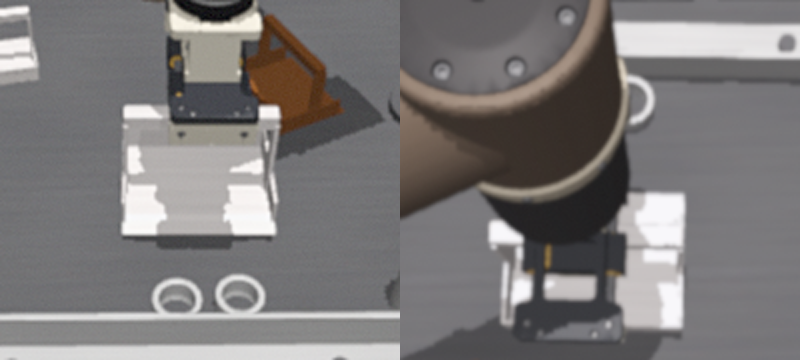

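```bash
python3 -c "
from h import *
print(atz('scene',(299.6,266.5),.015),atz('scene',(261,266.5),.015),atz('scene',(338,266.5),.015))"
python3 -m jog '[[0,0,-5,0,-0.002,0.002],[0,0,-5,0,0,0],[0,0,-3,0,0,0],[0,0,-2,0,0,0]]';  python3 -c "
from h import *
need([.49,.0055,.087],3.0996)"
```

```text
[5.53454892e-01 9.29639579e-05 1.50000000e-02] [ 0.54968904 -0.08002567  0.015     ] [0.55721959 0.08018706 0.015     ]
t: 6.5
eef_pos: [0.4889, 0.0044, 0.0869]
ee_rot: [-3.139, 0.002, 3.098]
force: [-20.9, 6.5, 51.3]
width: 0.0176
t 6.5 pos [0.4889 0.0044 0.0869] mm [1.1 1.1 0.1] rot [0.0023 0.0017 0.0012] F [-20.9   6.5  51.3] w 0.0176
```

```bash
python3 -m jog '[[0,0,1,0,0,0],[0,0,0,0,0,0]]';  python3 -c "
from h import *
need([.54,.0034,.087],3.0996)"
```

```text
t: 6.7
eef_pos: [0.4892, 0.0048, 0.0887]
ee_rot: [-3.14, 0.003, 3.099]
force: [-0.5, 0.5, -3.0]
width: 0.0174
t 6.7 pos [0.4892 0.0048 0.0887] mm [50.8 -1.4 -1.7] rot [0.0019 0.003  0.0005] F [-0.5  0.5 -3. ] w 0.0174
```

```bash
python3 -m jog '[[5,0,-0.7,0,0.002,0],[10,-0.4,-0.4,0,0,0],[10,-0.4,-0.4,0,0,0],[10,-0.4,-0.4,0,0,0],[5,0,-0.3,0,0,0]]';  python3 -c "
from h import *
need([.56,.0026,.087],3.0996)"
```

```text
t: 7.2
eef_pos: [0.5313, 0.0028, 0.087]
ee_rot: [-3.138, -0.002, 3.101]
force: [-4.9, 0.3, 7.5]
width: 0.0177
t 7.2 pos [0.5313 0.0028 0.087 ] mm [28.7 -0.2 -0. ] rot [ 0.0039 -0.0023 -0.0011] F [-4.9  0.3  7.5] w 0.0177
```

```bash
python3 -m jog '[[8,-0.3,-0.2,0,-0.001,0],[8,-0.3,-0.2,0,0,0],[8,-0.3,-0.2,0,0,0],[6,-0.3,-0.2,0,0,0]]';  python3 -c "
from h import *
need([.60,.0009,.087],3.0996)"
```

```text
t: 7.6
eef_pos: [0.5647, 0.0006, 0.0871]
ee_rot: [-3.136, -0.003, 3.101]
force: [-6.2, 0.5, 9.2]
width: 0.0176
t 7.6 pos [0.5647 0.0006 0.0871] mm [35.3  0.3 -0.1] rot [ 0.0057 -0.0033 -0.0014] F [-6.2  0.5  9.2] w 0.0176
```

```bash
python3 -m jog '[[6,0,-0.2,-0.002,-0.001,0],[6,-0.3,-0.2,0.006,0,0],[6,-0.3,-0.2,0,0,0]]';  python3 -c "
from h import *
need([.60,.0009,.087],3.0996)"
```

```text
t: 7.9
eef_pos: [0.5844, -0.001, 0.0872]
ee_rot: [-3.138, -0.005, 3.101]
force: [-6.0, 0.8, 7.6]
width: 0.0175
t 7.9 pos [ 0.5844 -0.001   0.0872] mm [15.6  1.9 -0.2] rot [ 0.0032 -0.005  -0.0016] F [-6.   0.8  7.6] w 0.0175
```

```bash
python3 -m jog '[[5,0.3,-0.2,0,-0.002,0],[5,0.3,-0.2,0.003,-0.001,0],[5,0,-0.2,0,0,0]]';  python3 - <<'E'
from h import *
import cv2
need([.61,.0,.087],3.0996)
s_=eyes.grab_frame("scene")
cv2.imwrite("pics/e1.png",cv2.resize(s_[200:340,200:380],None,fx=4,fy=4,interpolation=cv2.INTER_CUBIC))
E
```

```text
t: 8.2
eef_pos: [0.6003, -0.0017, 0.0873]
ee_rot: [-3.139, -0.006, 3.101]
force: [-9.4, 0.2, 12.4]
width: 0.0179
t 8.2 pos [ 0.6003 -0.0017  0.0873] mm [ 9.7  1.7 -0.3] rot [ 0.0021 -0.0059 -0.0017] F [-9.4  0.2 12.4] w 0.0179
```

View pics/e1.png

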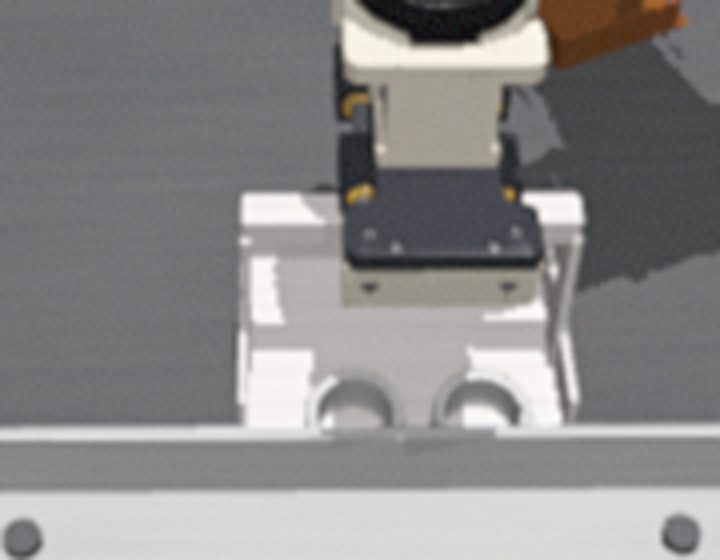

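```bash
python3 -m jog '[[4,0,-0.2,0,0,0],[4,0,-0.2,0,0,0],[3,0,-0.2,0,0,0]]';  python3 -c "
from h import *
need([.613,.0,.087],3.0996)"
```

```text
t: 8.55
eef_pos: [0.6099, -0.0034, 0.0878]
ee_rot: [-3.136, -0.014, 3.101]
force: [-8.2, 1.7, 9.4]
width: 0.0174
t 8.55 pos [ 0.6099 -0.0034  0.0878] mm [ 3.1  3.4 -0.8] rot [ 0.0049 -0.0142 -0.0018] F [-8.2  1.7  9.4] w 0.0174
```

```bash
python3 -m jog '[[2,0.5,-0.3,0.003,-0.006,0],[2,0.5,-0.3,0,-0.004,0],[2,0.5,-0.2,0,0,0]]';  python3 -c "
from h import *
need([.613,.0,.087],3.0996)"
```

```text
t: 8.85
eef_pos: [0.6125, -0.0036, 0.088]
ee_rot: [-3.136, -0.014, 3.101]
force: [-13.2, 3.2, 16.1]
width: 0.0176
t 8.85 pos [ 0.6125 -0.0036  0.088 ] mm [ 0.5  3.6 -1. ] rot [ 0.0046 -0.0146 -0.0016] F [-13.2   3.2  16.1] w 0.0176
```

```bash
python3 -m jog '[[3,0.3,-0.3,0.003,-0.005,0],[3,0.3,-0.2,0,-0.003,0],[3,0.3,-0.2,0,0,0]]';  python3 -c "
from h import *
need([.613,.0,.087],3.0996)"
```

```text
t: 9.15
eef_pos: [0.6139, -0.0037, 0.0887]
ee_rot: [-3.137, -0.024, 3.101]
force: [-16.0, 3.7, 18.2]
width: 0.0174
t 9.15 pos [ 0.6139 -0.0037  0.0887] mm [-0.9  3.7 -1.7] rot [ 0.0039 -0.0239 -0.0013] F [-16.    3.7  18.2] w 0.0174
```

```bash
python3 -m jog '[[-1,0,1,0,-0.008,0],[-1,0,2,0,-0.012,0],[-1.5,0,4,0.003,-0.012,0],[-1.5,0,6,0,-0.012,0],[-2,0,6,0,-0.012,0],[-2,0,6,0,-0.012,0],[-2,0,6,0,-0.012,0]]';  python3 - <<'E'
from h import *
import cv2
need([.613,.0,.12],3.0996)
s_=eyes.grab_frame("scene")
cv2.imwrite("pics/f1.png",cv2.resize(s_[200:340,200:380],None,fx=4,fy=4,interpolation=cv2.INTER_CUBIC))
E
```

```text
t: 9.85
eef_pos: [0.602, -0.0045, 0.1169]
ee_rot: [3.141, 0.055, 3.099]
force: [-0.2, 0.8, -6.3]
width: 0.0177
t 9.85 pos [ 0.602  -0.0045  0.1169] mm [11.   4.5  3.1] rot [0.0017 0.0554 0.0005] F [-0.2  0.8 -6.3] w 0.0177
```

View pics/f1.png

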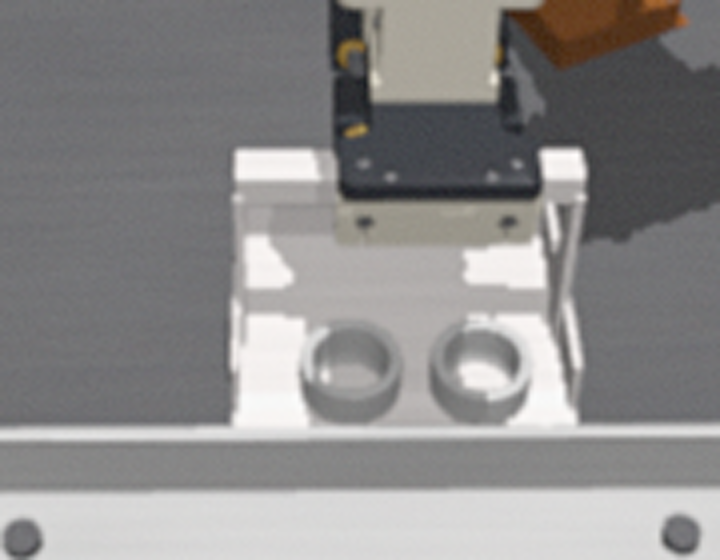

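Both rings are on the pan floor (crop 352,362 and 480,362), and the force of -6.3 N matches scoop plus rings. I'll check how deep they sit.

```bash
python3 - <<'E'
from h import *
st=status.get_state();R=Ro.from_euler("xyz",st["ee_rot"]);g=st["eef_pos"]-.019*R.as_matrix()[:,2]
M=np.c_[-R.as_matrix()[:,0],R.as_matrix()[:,1],-R.as_matrix()[:,2]]
print(g,M)
for u in (352,480):
  o,d=ray("scene",(200+(u-1.5)/4,200+(362-1.5)/4))
  o=M.T@(o-g);d=M.T@d; print(o+d*(-.077-o[2])/d[2])
need([.55,.0,.17],3.0996)
E
```

```text
[ 0.60085524 -0.00442384  0.13710273] [[ 0.99745815  0.04234027 -0.05731094]
 [-0.04233428  0.99910263  0.00131924]
 [ 0.05731537  0.00111033  0.99835551]]
[ 0.0433016  -0.02728797 -0.077     ]
[ 0.04374973  0.03164034 -0.077     ]
t 9.9 pos [ 0.6019 -0.0044  0.1181] mm [-51.9   4.4  51.9] rot [0.0013 0.0573 0.0004] F [-1.5 -0.4 -4.4] w 0.0176
```

```bash
python3 -m jog '[[-3,0,6,0,-0.02,0],[-5,0,8,0,-0.03,0],[-5,0,8,0,-0.035,0],[-5,0,8,0,-0.035,0],[-5,0,8,0,-0.035,0],[-5,0,8,0,-0.035,0],[-5,0,5,0,-0.035,0],[-3,0,3,0,-0.035,0],[0,0,0,0,-0.035,0],[0,0,0,0,-0.035,0],[0,0,0,0,-0.02,0],[0,0,0,0,0,0]]';  python3 - <<'E'
from h import *
import cv2
need([.6,.0,.1],3.0996)
s_=eyes.grab_frame("scene")
cv2.imwrite("pics/g1.png",cv2.resize(s_[140:320,180:400],None,fx=3,fy=3,interpolation=cv2.INTER_CUBIC))
E
```

```text
t: 11.1
eef_pos: [0.5579, -0.0048, 0.1788]
ee_rot: [3.119, 0.43, 3.095]
force: [0.3, -0.7, -5.8]
width: 0.0173
t 11.1 pos [ 0.5579 -0.0048  0.1788] mm [ 42.1   4.8 -78.8] rot [-3.600e-03  4.307e-01 -4.000e-04] F [ 0.3 -0.7 -5.8] w 0.0173
```

View pics/g1.png

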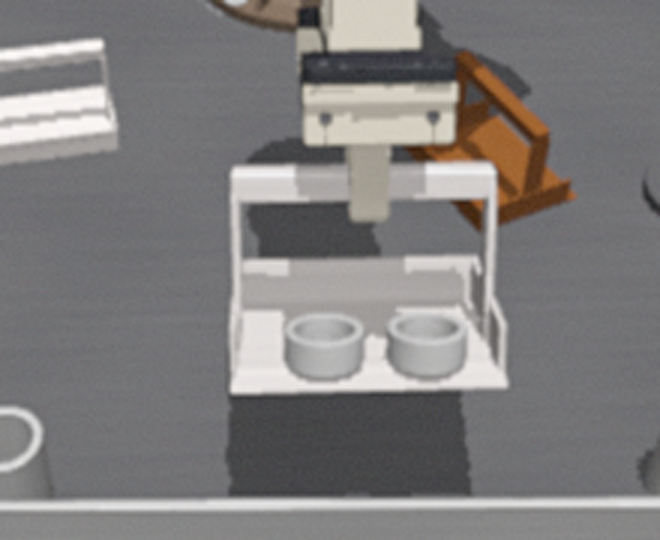

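```bash
python3 -m jog '[[0,0,2,0,-0.03,0],[0,0,2,0,-0.03,0],[0,0,2,0,-0.03,0],[0,0,2,0,-0.03,0],[0,0,0,0,-0.03,0],[0,0,0,0,-0.03,0],[0,0,0,0,-0.02,0],[0,0,0,0,0,0]]';  python3 - <<'E'
from h import *
import cv2
need([.6,.0,.1],3.0996)
s_=eyes.grab_frame("scene")
cv2.imwrite("pics/g2.png",cv2.resize(s_[140:320,180:400],None,fx=3,fy=3,interpolation=cv2.INTER_CUBIC))
E
```

```text
t: 11.95
eef_pos: [0.5717, -0.0097, 0.2194]
ee_rot: [3.096, 0.595, 3.092]
force: [0.8, -0.5, -6.2]
width: 0.0176
t 11.95 pos [ 0.5717 -0.0097  0.2194] mm [  28.3    9.7 -119.4] rot [-0.0168  0.5963 -0.0058] F [ 0.8 -0.5 -6.2] w 0.0176
```

View pics/g2.png

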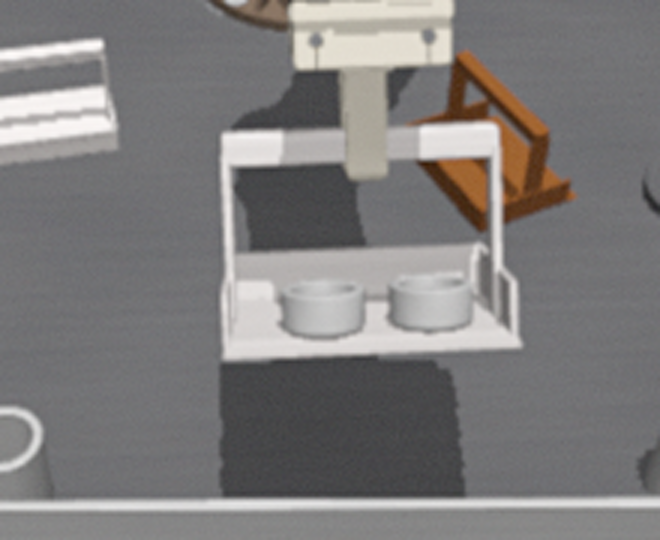

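```bash
python3 -m jog '[[0,1,-3,0,-0.02,0],[0,1,-3,0,-0.02,0],[0,1,-3,0,0,0],[0,0,-3,0,0,0],[0,0,-3,0,0,0],[0,0,-3,0,0.02,0],[0,0,-8,-0.005,0.05,0],[0,0,-10,-0.005,0.06,0],[0,0,-10,-0.005,0.06,0],[0,0,-10,0,0.06,0],[0,0,-10,0,0.06,0],[0,0,-5,0,0.06,0]]';  python3 - <<'E'
from h import *
need([.59,.0,.1],3.0996)
E
```

```text
t: 13.2
eef_pos: [0.5732, -0.0072, 0.1608]
ee_rot: [3.115, 0.218, 3.109]
force: [-0.3, -0.9, -6.2]
width: 0.0175
t 13.2 pos [ 0.5732 -0.0072  0.1608] mm [ 16.8   7.2 -60.8] rot [-0.0184  0.2185 -0.0122] F [-0.3 -0.9 -6.2] w 0.0175
```

```bash
python3 -m jog '[[2,1,-8,-0.004,0.04,-0.003],[3,1,-10,-0.005,0.04,-0.003],[3,1,-10,-0.005,0.04,-0.003],[3,1,-10,-0.003,0.04,-0.003],[2,1,-10,0,0.03,0],[1,1,-5,0,0.015,0],[0,0,-3,0,0,0],[0,0,0,0,0,0]]';  python3 - <<'E'
from h import *
need([.59,.0,.094],3.0996)
E
```

```text
t: 14.0
eef_pos: [0.5939, 0.0029, 0.1004]
ee_rot: [3.135, 0.007, 3.098]
force: [-0.5, -0.4, -5.5]
width: 0.0176
t 14.0 pos [0.5939 0.0029 0.1004] mm [-3.9 -2.9 -6.4] rot [-0.0064  0.007   0.002 ] F [-0.5 -0.4 -5.5] w 0.0176
```

```bash
python3 -m jog '[[0,0,-5,-0.004,0.005,0.002],[0,0,-4,-0.002,0.002,0],[0,0,-3,0,0,0],[0,0,-1,0,0,0],[0,0,0,0,0,0]]';  python3 - <<'E'
from h import *
import cv2
need([.59,.0,.094],3.0996)
s_=eyes.grab_frame("scene")
cv2.imwrite("pics/h1.png",cv2.resize(s_[200:340,200:380],None,fx=4,fy=4,interpolation=cv2.INTER_CUBIC))
E
```

```text
t: 14.5
eef_pos: [0.5937, 0.003, 0.0882]
ee_rot: [3.141, 0.003, 3.1]
force: [-0.5, -0.5, -4.9]
width: 0.0175
t 14.5 pos [0.5937 0.003  0.0882] mm [-3.7 -3.   5.8] rot [-0.0008  0.0034 -0.0006] F [-0.5 -0.5 -4.9] w 0.0175
```

View pics/h1.png

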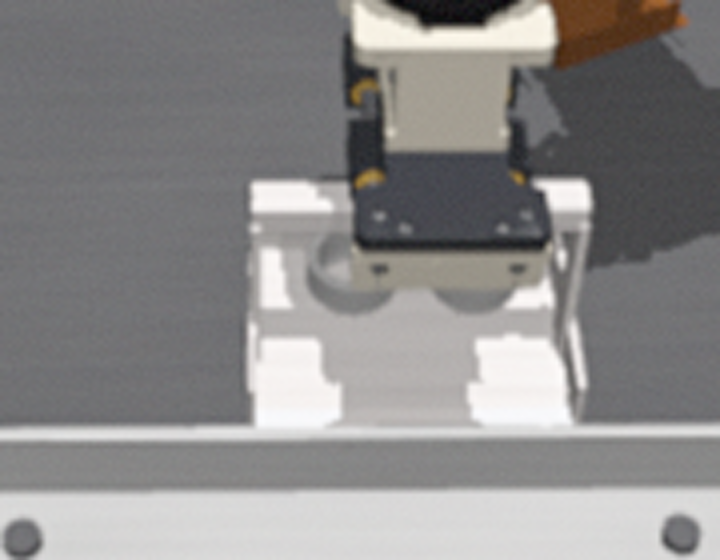

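```bash
python3 -m jog '[[0,0,8,0,-0.003,0],[-5,0,14,0,0,0],[-9,0,16,0,0,0],[-10,5,16,0,0,0],[-10,10,16,0,0,0],[-10,15,16,0,0,0],[-10,20,14,0,0,0],[-8,25,8,0,0,0],[-5,28,0,0,0,0],[-5,28,0,0,0,0],[0,28,0,0,0,0],[0,28,0,0,0,0]]';  python3 - <<'E'
from h import *
need([.52,.352,.19],3.0996)
E
```

```text
t: 15.75
eef_pos: [0.5156, 0.1922, 0.2175]
ee_rot: [3.132, 0.02, 3.095]
force: [0.6, 1.0, -6.2]
width: 0.0173
t 15.75 pos [0.5156 0.1922 0.2175] mm [  4.4 159.8 -27.5] rot [-0.0085  0.0201  0.0047] F [ 0.6  1.  -6.2] w 0.0173
```

```bash
python3 -m jog '[[1,28,0,-0.001,0.002,0],[1,28,0,-0.001,0.003,0],[1,26,-4,-0.001,0.003,0],[1,22,-5,-0.001,0.003,0.001],[0,15,-6,-0.001,0.003,0.001],[0,12,-6,-0.001,0.003,0.001],[0,8,-6,-0.001,0.002,0.001],[0,0,-4,0,0,0],[0,0,0,0,0,0]]';  python3 - <<'E'
from h import *
need([.52,.352,.16],3.0996)
E
```

```text
t: 16.65
eef_pos: [0.5171, 0.3384, 0.192]
ee_rot: [3.136, 0.004, 3.102]
force: [0.1, 0.4, -6.5]
width: 0.0175
t 16.65 pos [0.5171 0.3384 0.192 ] mm [  2.9  13.6 -32. ] rot [-0.0051  0.0046 -0.0023] F [ 0.1  0.4 -6.5] w 0.0175
```

```bash
python3 -m jog '[[1,5,-8,-0.002,0.003,0],[1,5,-12,-0.002,0.001,-0.002],[1,3,-12,0,0,0],[0,0,-5,0,0,0],[0,0,0,0,0,0]]';  python3 - <<'E'
from h import *
import cv2
need([.52,.352,.139],3.0996)
s_=eyes.grab_frame("scene")
cv2.imwrite("pics/i1.png",cv2.resize(s_[130:320,340:560],None,fx=3,fy=3,interpolation=cv2.INTER_CUBIC))
E
```

```text
t: 17.15
eef_pos: [0.5205, 0.3502, 0.1513]
ee_rot: [-3.141, -0.0, 3.097]
force: [-0.7, 0.2, -5.1]
width: 0.0177
t 17.15 pos [0.5205 0.3502 0.1513] mm [ -0.5   1.8 -12.3] rot [ 0.0003 -0.0005  0.0021] F [-0.7  0.2 -5.1] w 0.0177
```

View pics/i1.png

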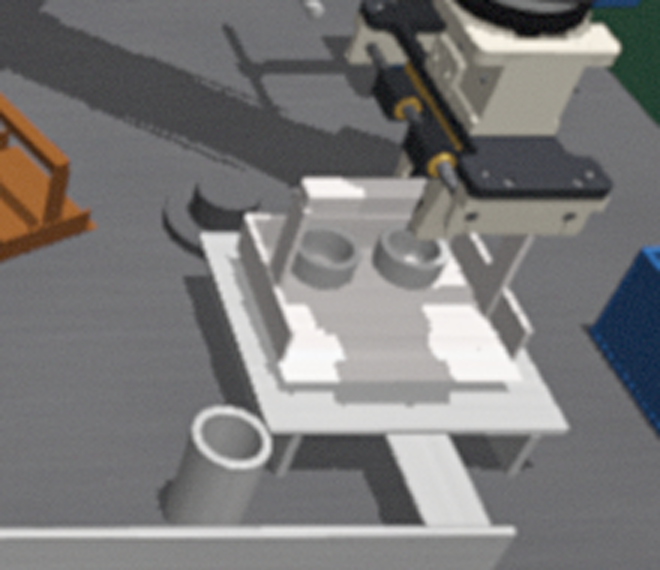

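Both rings sit at the back of the pan (325,258 and 410,255), and the scoop is centred over the stand. Now lowering.

```bash
python3 -m jog '[[0,1,-5,0,0,0.001],[0,0,-5,0,0,0],[0,0,-2,0,0,0],[0,0,-1,0,0,0]]';  python3 - <<'E'
from h import *
need([.52,.352,.138],3.0996)
E
```

```text
t: 17.6
eef_pos: [0.5211, 0.3516, 0.1388]
ee_rot: [3.14, 0.001, 3.099]
force: [0.2, -1.1, -6.3]
width: 0.0176
t 17.6 pos [0.5211 0.3516 0.1388] mm [-1.1  0.4 -0.8] rot [-0.0012  0.0012  0.0009] F [ 0.2 -1.1 -6.3] w 0.0176
```

```bash
python3 -m jog '[[0,0,-0.8,0,0,0],[0,0,-0.7,0,0,0]]';  python3 - <<'E'
from h import *
need([.52,.352,.138],3.0996)
E
```

```text
t: 17.8
eef_pos: [0.5212, 0.3517, 0.1375]
ee_rot: [3.14, 0.002, 3.099]
force: [0.0, 0.5, -4.5]
width: 0.0176
t 17.8 pos [0.5212 0.3517 0.1375] mm [-1.2  0.3  0.5] rot [-0.0016  0.0017  0.0008] F [ 0.   0.5 -4.5] w 0.0176
```

```bash
python3 -m jog '[[0,0,-0.8,0,0,0],[0,0,-0.5,0,0,0]]';  python3 - <<'E'
from h import *
need([.52,.352,.138],3.0996)
E
```

```text
t: 18.0
eef_pos: [0.5216, 0.3519, 0.1371]
ee_rot: [3.139, 0.003, 3.099]
force: [-1.0, -0.5, -1.2]
width: 0.0174
t 18.0 pos [0.5216 0.3519 0.1371] mm [-1.6  0.1  0.9] rot [-0.0022  0.0028  0.0006] F [-1.  -0.5 -1.2] w 0.0174
```

```bash
python3 -m jog '[[0,0,-0.7,0,0,0]]'; python3 -m jog '[[0,0,0,0,0,0],[0,0,0,0,0,0],[0,0,0,0,0,0],[0,0,0,0,0,0],[0,0,0,0,0,0],[0,0,0,0,0,0]]' 0.7;  python3 - <<'E'
from h import *
need([.52,.352,.138],3.0996)
E
```

```text
t: 18.1
eef_pos: [0.5216, 0.3519, 0.1371]
ee_rot: [3.139, 0.003, 3.099]
force: [-3.1, 0.0, 2.9]
width: 0.0172
t: 18.7
eef_pos: [0.5237, 0.3536, 0.1397]
ee_rot: [3.135, 0.008, 3.1]
force: [-0.1, -0.3, -0.0]
width: 0.0584
t 18.7 pos [0.5237 0.3536 0.1397] mm [-3.7 -1.6 -1.7] rot [-0.0063  0.008  -0.0005] F [-0.1 -0.3 -0. ] w 0.0584
```

```bash
python3 -m jog '[[0,0,10,0,0,0],[0,0,20,0,0,0],[0,0,25,0,0,0],[0,0,30,0,0,0],[-10,0,30,0,0,0],[-20,-20,20,0,0,0],[-20,-30,0,0,0,0],[-20,-40,0,0,0,0],[0,-40,0,0,0,0],[0,0,0,0,0,0]]';  python3 - <<'E'
from h import *
import cv2
need([.52,.352,.138],3.0996)
s_=eyes.grab_frame("scene");t_=eyes.grab_frame("top")
a=cv2.resize(s_[150:320,380:550],None,fx=2.3,fy=2.3,interpolation=cv2.INTER_CUBIC)
b=cv2.resize(t_[80:250,0:170],None,fx=2.3,fy=2.3,interpolation=cv2.INTER_CUBIC)
cv2.imwrite("pics/j1.png",np.hstack([a,b]))
E
```

```text
t: 19.7
eef_pos: [0.451, 0.2195, 0.2859]
ee_rot: [3.133, 0.012, 3.103]
force: [-0.7, 0.4, -0.1]
width: 0.0617
t 19.7 pos [0.451  0.2195 0.2859] mm [  69.   132.5 -147.9] rot [-0.0079  0.0121 -0.003 ] F [-0.7  0.4 -0.1] w 0.0617
```

View pics/j1.png

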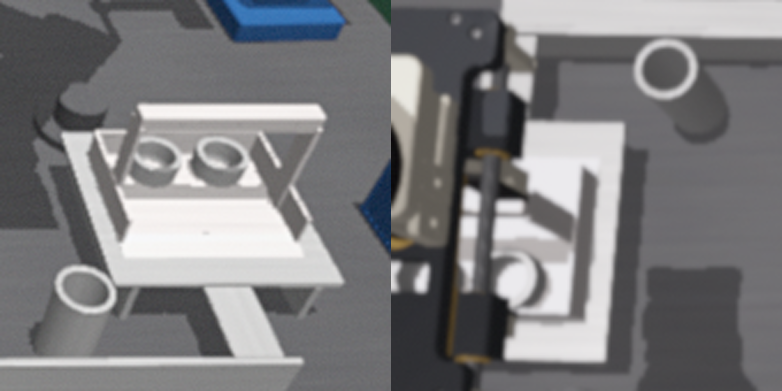

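```bash
python3 - <<'E'
from h import *
b=atz("scene",(380+231/2.3,150+111/2.3),.164);R=np.array([[np.cos(.042),np.sin(.042)],[-np.sin(.042),np.cos(.042)]])
c=np.mean([atz("scene",p,.05) for p in[(408,210),(495,210),(521,270),(430,273)]],0)
print(b,c,"offset from stand middle, and text-derived:",R.T@(b-c)[:2],R.T@(b[:2]-[.520,.352]))
from station import workorder
print(workorder.job_done())
E
```

```text
[0.5223043  0.34935137 0.164     ] [0.52220871 0.35057006 0.05      ] offset from stand middle, and text-derived: [ 0.00014668 -0.00121361] [ 0.00241348 -0.00254954]
the job is handed in; nothing more can be done
None
```

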